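# Find the unlocked cover of the socket duct and push it open

## Task

Three of the four identical covers in the top of the grey socket duct are locked, and one is free so that the power supply can be plugged in beneath it: press the ribbed strips of the covers with a fingertip to find the one that rocks, then push its ribbed side on down and over until the cover stands fully open, and take the hand away. Leave everything that lies or stands on and around the duct where it is; nothing is to be picked up.

Things in the scene. Friction and masses are not known exactly. Their poses are not given: they have to be found in the camera images.
- duct: Grey socket and cable duct fixed to the table, 130 (x) by 492 (y) by 85 mm high; origin: centre of its underside, z up, -x its front with round sockets. In its top, along y: cover1 (at -y) to cover4, pitch 104 mm, 6 mm bars between, then a closed section 71 mm long. Each cover lies in an opening 112 (x) by 98 mm (y) over a hollow bay 81 mm deep; a closed fingertip can follow the ribbed side down into it.
- cover1 (a joint): Tilt in rad: 0 = shut, flush; grows as its ribbed +x side goes down into the duct and its -x side comes up; stop at 1.4. Plate 110 (x) by 95 (y) by 5 mm on side pins 2.5 mm below its top face, 70 mm of it to +x of the pins, 40 mm to -x. Three covers are held by hidden catches and give under 1.5 mm (0.04 rad) at the ribs; the fourth, any of them, is free.
- cover1_strip (a point): Centre of the ribbed thumb strip (20 by 60 mm, ribs 1 mm) on top of cover 1, 45 mm to +x of its pin line; moves with the cover. Axes as the duct's while shut.
- cover1_pivot (a point): Fixed point over the pin line of cover 1, at its middle, level with the duct's top face (85 mm above the table). Axes: the duct's; the cover turns about y.
- cover2 (a joint): Tilt in rad: 0 = shut, flush; grows as its ribbed +x side goes down into the duct and its -x side comes up; stop at 1.4. Plate 110 (x) by 95 (y) by 5 mm on side pins 2.5 mm below its top face, 70 mm of it to +x of the pins, 40 mm to -x. The free cover has a friction hinge of 0.1 N m: 2 to 3 N on the ribs turns it and it stays at whatever tilt it is left.
- cover2_strip (a point): Centre of the ribbed thumb strip (20 by 60 mm, ribs 1 mm) on top of cover 2, 45 mm to +x of its pin line; moves with the cover. Axes as the duct's while shut.
- cover2_pivot (a point): Fixed point over the pin line of cover 2, at its middle, level with the duct's top face (85 mm above the table). Axes: the duct's; the cover turns about y.
- cover3 (a joint): Tilt in rad: 0 = shut, flush; grows as its ribbed +x side goes down into the duct and its -x side comes up; stop at 1.4. Plate 110 (x) by 95 (y) by 5 mm on side pins 2.5 mm below its top face, 70 mm of it to +x of the pins, 40 mm to -x. Pressing a cover's plain -x side moves none of them.
- cover3_strip (a point): Centre of the ribbed thumb strip (20 by 60 mm, ribs 1 mm) on top of cover 3, 45 mm to +x of its pin line; moves with the cover. Axes as the duct's while shut.
- cover3_pivot (a point): Fixed point over the pin line of cover 3, at its middle, level with the duct's top face (85 mm above the table). Axes: the duct's; the cover turns about y.
- cover4 (a joint): Tilt in rad: 0 = shut, flush; grows as its ribbed +x side goes down into the duct and its -x side comes up; stop at 1.4. Plate 110 (x) by 95 (y) by 5 mm on side pins 2.5 mm below its top face, 70 mm of it to +x of the pins, 40 mm to -x.
- cover4_strip (a point): Centre of the ribbed thumb strip (20 by 60 mm, ribs 1 mm) on top of cover 4, 45 mm to +x of its pin line; moves with the cover. Axes as the duct's while shut.
- cover4_pivot (a point): Fixed point over the pin line of cover 4, at its middle, level with the duct's top face (85 mm above the table). Axes: the duct's; the cover turns about y.
- relay_board: Small brown circuit board with four blue relays, 40 by 52 by 19 mm, lying on the duct's closed end section; origin: centre of its underside.
- screwdriver: Red-handled screwdriver, 200 mm long, 26 mm thick, lying on the table along the front of the duct; origin: middle of its length, on its underside.
- cup: Clear plastic cup, 72 mm across the rim, 95 mm high, standing behind the duct; origin: centre of its underside.
- cup_stack: Stack of clear cups, 74 mm across, 143 mm high, standing behind the duct; origin: centre of its underside.
- battery_pack: Holder with two cells, 36 by 62 by 20 mm, on the table in front of the duct; origin: centre of its underside.

How it is judged:
On the way:
1. the free cover rocks under the fingers (value of joint any of cover1, cover2, cover3, cover4 above 0.1 rad and contact force between the fingers and duct above 0.3 N), for 0.05 s.
At the end, for the whole second after the job is handed in: The free cover is tilted open by more than 1.1 rad (63 degrees; its stop is at 1.4) and at rest, the other three are shut (under 0.1 rad), and each loose thing is within 30 mm of where it stood (((value of joint cover1 above 1.1 rad and value of joint each of cover2, cover3, cover4 below 0.1 rad and velocity of joint cover1 below 0.1 rad/s) or (value of joint cover2 above 1.1 rad and value of joint each of cover1, cover3, cover4 below 0.1 rad and velocity of joint cover2 below 0.1 rad/s) or (value of joint cover3 above 1.1 rad and value of joint each of cover1, cover2, cover4 below 0.1 rad and velocity of joint cover3 below 0.1 rad/s) or (value of joint cover4 above 1.1 rad and value of joint each of cover1, cover2, cover3 below 0.1 rad and velocity of joint cover4 below 0.1 rad/s)) and distance of each of relay_board, screwdriver, cup, cup_stack, battery_pack from where it was at the start of the episode below 0.03 m); the robot touches nothing.
It fails at once if a thing on or around the duct is pushed or carried more than 30 mm, lifted or knocked over (distance of any of relay_board, screwdriver, cup, cup_stack, battery_pack from where it was at the start of the episode above 0.03 m or angle between any of cup, cup_stack's own z axis and vertical above 0.5 rad).
It also fails if it takes over 48 s, if anything falls off the work surface, if the arm or the gripper's body presses on something with over 40 N, if the wrist force passes 120 N, or if a joint passes its speed limit or range.

## Robot

A 7-joint arm with a two-finger parallel gripper is mounted at the origin on the work surface. World frame = base frame: x ahead of the robot, y to its left, z up, the work surface at z = 0. Lengths are in m, angles in rad, forces in N, time in s.
With the tool pointing down it reaches from about 0.4 to 0.85 m from the base axis. Payload 10.4 kg.
Tool frame: the origin (TCP) lies on the centre line of the jaws, within the pads' length; the fingertips stand tip_extent ahead of it and the grasp point (between the pads) lies 3 mm ahead of it (tip_extent is the distance from the TCP to the fingertips, in m); z points along the fingers, y is the line along which they close (so a half turn about z gives the same grasp; the last joint's range is limited). The gripper opens to 87 mm and grips with 3 to 60 N. Pads are 19 mm wide; open, the fingers measure 117 mm over their backs; the gripper's body (75 mm by 190 mm) begins 51 mm behind the grasp point.
Start: joints at [-1.213, 0.332, -0.065, 1.46, 0.022, 1.35, -0.088], TCP at [0.232, 0.58, 0.245] pointing down, gripper open.
Joint ranges: [-2.6, 2.6], [-0.5, 2.12], [-1.47, 1.34], [0.16, 2.42], [-1.27, 4.41], [0.06, 2.06], [-2.6, 2.6]. Speed limits (rad/s): [2.22, 2.22, 2.79, 2.79, 3.14, 3.14, 3.14].

## Interface

Orientations are given as a rotation vector (axis times angle).
In Python, from cell import * gives the robot as it stands. The module is installed in compiled form; this text tells all that it offers.
- The arm moves only by the shell command python3 -m crank 'ROWS' [OPENING]. ROWS is JSON, a list of rows, each an object with "translation": the shift along the world's x, y, z normalised to -1 to 1, where 1 is 30 cm, a list of three; "roll": the turn about the world's z normalised to -1 to 1, where 1 is 180 degrees. In form: [{"translation": [tx, ty, tz], "roll": roll}, ...]. A call has 1 to 20 rows; each row is the pose to reach, as a shift and turn from the pose commanded when the call began, turning the shorter way round; what a row does not reach only later rows make up. A row lasts 1/10 s, in which the tool goes at most 50 mm and 8.59 degrees, less where a joint would pass 70% of its speed; a pose out of reach is approached as far as the arm can. A call with a number of a shift or a turn outside -1 to 1 is refused whole. A call with a gripper value outside its range is refused whole. OPENING is the opening, from -1 (shut) to 1 (fully open), set as the call begins (- or left out, the last holds). The fingers move at their own pace and stop on an object; the grip force is fixed at half the most. Time passes only in rows, so rows that repeat a pose let the fingers close. It gives the time, the measured TCP pose, the force, the opening and the grip force at its end, in the units of the state.
- state(): the state, without advancing time (a new reading comes with each control period).
- read_camera(name): name is "scene" or "top"; returns a dict with "img" (420x560x3 uint8, red, green, blue), "camera_matrix" (3x3 intrinsics, pixels), "world_to_cam" (4x4, takes a point from world to camera coordinates). Camera axes: x right, y down, z forward; pixel columns grow to the right and rows downward; lengths in m; the calibration is good to about 2 mm. A picture is of the moment at which its call begins. There is no depth.
- sign_off(): hands the job in; it is judged then, once.
The state is a dict: "clock": time; "qpos": joint angles; "dq": joint speeds; "effort": joint torques, N m; "tcp_pos": TCP position; "eef_rot": TCP orientation; "wrist_force": force on the tool from outside, world axes, zero at the start; "torque": the same for the moment, N m; "grip_width": finger opening in m; "gripper_force": force on a finger pad.
Only numpy, scipy, OpenCV 4.12 (cv2) and the standard library are available. Lean on these libraries where they do the work, as an engineer would, in place of code of your own. Each camera call takes 0.05 s, during which the arm holds its last target. There are 200 camera calls.

## Working session

There is one attempt and no reset: what is moved stays moved. The work goes in short steps, Python scripts to look and compute and a shell command to move; the robot and the scene stay as the last step left them, time stands still between calls to the robot, and variables do not carry over. Pictures are saved under pics/ and viewed, at most 10 in all, crops included, and the job is handed in when it is done.

```bash
mkdir -p pics; python3 - <<'E'
from cell import *
import cv2
for n in("scene","top"):
    c=read_camera(n); cv2.imwrite(f"pics/{n}0.png",c["img"][:,:,::-1])
    print(n,c["camera_matrix"].round(1).tolist(),c["world_to_cam"].round(4).tolist())
print(state()); 
try: print(tip_extent)
except Exception as e: print(e)
E
```

```text
scene [[401.3, 0.0, 279.6], [0.0, 401.3, 206.7], [0.0, 0.0, 1.0]] [[-0.794, 0.608, -0.0045, 0.4356], [0.5267, 0.6841, -0.5046, -0.2638], [-0.3037, -0.403, -0.8633, 1.0032], [0.0, 0.0, 0.0, 1.0]]
top [[515.7, 0.0, 277.0], [0.0, 515.7, 211.2], [0.0, 0.0, 1.0]] [[0.0249, -0.9996, 0.0137, 0.0055], [-0.9869, -0.0267, -0.1593, 0.5865], [0.1596, -0.0096, -0.9871, 1.0177], [0.0, 0.0, 0.0, 1.0]]
{'clock': 0.1, 'qpos': array([-1.21260652,  0.33280121, -0.0647165 ,  1.46082648,  0.02159589,
        1.349893  , -0.0884874 ]), 'dq': array([-0.00103589, -0.00170501,  0.00015383, -0.00195948,  0.0005307 ,
        0.00158441, -0.00076012]), 'effort': array([ 2.15450666e-03, -6.24542141e+01,  2.51949270e-02, -3.90717459e+01,
       -6.13432657e-02,  3.66753596e-02,  9.49100058e-05]), 'tcp_pos': array([0.23216153, 0.57995345, 0.24385291]), 'eef_rot': array([-5.94429375e-01, -3.08465036e+00,  1.91343851e-03]), 'wrist_force': array([ 0.90557368, -0.67626979, -0.38822418]), 'torque': array([-0.02319092,  0.00305368, -0.00223189]), 'gripper_force': 0.0, 'grip_width': 0.08709299942200945}
0.022
```

View pics/top0.png

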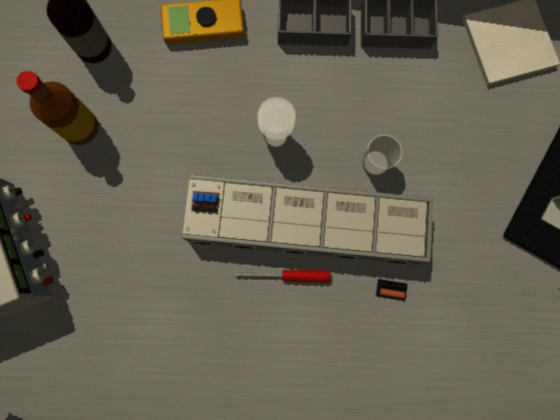

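View pics/scene0.png

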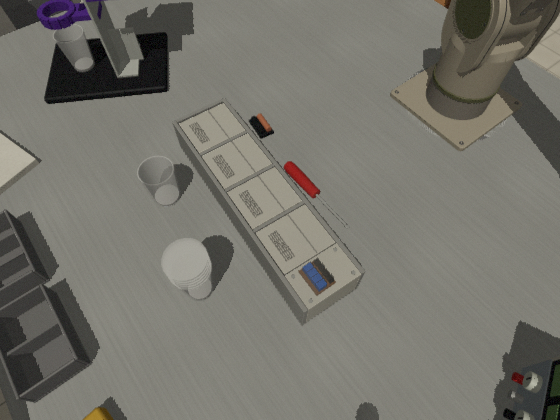

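The top picture shows the duct with the relay board on its left (+y) end at (205,202). The strips are at (403,212), (351,207), (299,202) and (248,197) for covers 1 to 4. The cup stack's rim is at (277,115), the cup's at (384,152), and the screwdriver and battery pack lie in front of the duct.

```bash
cat > h.py <<'E'
from cell import *
import numpy as np
def px2w(c,u,v,z):
    K,T=c["camera_matrix"],c["world_to_cam"];R,t=T[:3,:3],T[:3,3]
    o=-R.T@t; d=R.T@np.linalg.inv(K)@[u,v,1]
    return (o+d*(z-o[2])/d[2])
E
python3 - <<'E'
from h import *
from scipy.spatial.transform import Rotation as Ro
c=read_camera("top"); s=state(); tcp=s["tcp_pos"]
S=np.array([px2w(c,u,v,.086)[:2] for u,v in((403,212),(351,207),(299,202),(248,197))])
print("strips",S.round(3).tolist()); d=S[3]-S[0]; print(np.linalg.norm(d)/3, np.degrees(np.arctan2(d[1],d[0])))
print("corners",[px2w(c,u,v,.085)[:2].round(3).tolist() for u,v in((190,177),(433,198),(428,258),(183,239))])
print("stack rim",px2w(c,277,115,.143),"cup rim",px2w(c,384,152,.095))
R=Ro.from_rotvec(s["eef_rot"]).as_matrix(); print("tool y deg",np.degrees(np.arctan2(R[1,1],R[0,1])),tcp)
c=read_camera("scene");print("scene strips",[px2w(c,u,v,.086)[:2].round(3).tolist() for u,v in((200,132),(223,166),(251,204),(281,245))])
E
```

```text
strips [[0.585, -0.23], [0.592, -0.126], [0.6, -0.022], [0.607, 0.08]]
0.10353821433717099 85.94976923060806
corners [[0.645, 0.198], [0.615, -0.291], [0.495, -0.278], [0.52, 0.205]]
stack rim [0.75913037 0.02646939 0.143     ] cup rim [ 0.70499484 -0.19107553  0.095     ]
tool y deg 68.18044641532192 [0.23221568 0.5799901  0.2439684 ]
scene strips [[0.583, -0.23], [0.593, -0.126], [0.6, -0.02], [0.607, 0.081]]
```

```bash
python3 -m crank '[{"translation":[0,0,0.3],"roll":0},{"translation":[0,0,0.3],"roll":0},{"translation":[0.33,-1,0.3],"roll":0.1},{"translation":[0.33,-1,0.3],"roll":0.1},{"translation":[0.33,-1,0.3],"roll":0.1},{"translation":[0.33,-1,0.3],"roll":0.1},{"translation":[0.33,-1,0.3],"roll":0.1},{"translation":[0.33,-1,0.3],"roll":0.1},{"translation":[0.33,-1,0.3],"roll":0.1},{"translation":[0.33,-1,0.3],"roll":0.1},{"translation":[0.33,-1,0.3],"roll":0.1},{"translation":[0.33,-1,0.3],"roll":0.1}]' -1
```

```text
clock: 1.4
tcp_pos: [0.3305, 0.2817, 0.3343]
eef_rot: [-0.101, -3.14, 0.0]
wrist_force: [0.1, -0.1, -0.1]
grip_width: 0.0027
gripper_force: 0.0
```

```bash
python3 -m crank '[{"translation":[0.92,-0.67,0],"roll":0},{"translation":[0.92,-0.67,0],"roll":0},{"translation":[0.92,-0.67,0],"roll":0},{"translation":[0.92,-0.67,0],"roll":0},{"translation":[0.92,-0.67,0],"roll":0},{"translation":[0.92,-0.67,0],"roll":0},{"translation":[0.92,-0.67,0],"roll":0},{"translation":[0.92,-0.67,0],"roll":0},{"translation":[0.92,-0.67,-0.3],"roll":0},{"translation":[0.92,-0.67,-0.6],"roll":0},{"translation":[0.92,-0.67,-0.7],"roll":0},{"translation":[0.92,-0.67,-0.7],"roll":0},{"translation":[0.92,-0.67,-0.7],"roll":0},{"translation":[0.92,-0.67,-0.7],"roll":0}]'
```

```text
clock: 2.8
tcp_pos: [0.6065, 0.0805, 0.1235]
eef_rot: [-0.102, -3.137, 0.001]
wrist_force: [0.4, 0.6, 0.0]
grip_width: 0.0004
gripper_force: 0.0
```

```bash
python3 - <<'E'
from h import *
import cv2
c=read_camera("top"); cv2.imwrite("pics/t1.png",cv2.resize(c["img"][150:290,160:460,::-1],None,fx=2.5,fy=2.5))
print(state()["tcp_pos"],state()["wrist_force"])
E
```

```text
[0.60791567 0.08030089 0.12581201] [ 0.02367082 -0.98522041  1.23716214]
```

View pics/t1.png

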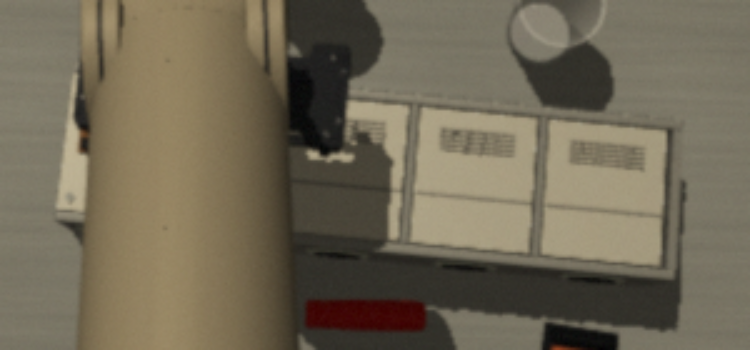

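The arm hides cover 4 in this crop (strips 1 to 3 are clear), so I'll press and go by force.

```bash
python3 -m crank '[{"translation":[0,0,-0.03],"roll":0},{"translation":[0,0,-0.05],"roll":0},{"translation":[0,0,-0.06],"roll":0},{"translation":[0,0,-0.065],"roll":0},{"translation":[0,0,-0.07],"roll":0},{"translation":[0,0,-0.07],"roll":0},{"translation":[0,0,-0.07],"roll":0}]'
```

```text
clock: 3.55
tcp_pos: [0.6078, 0.0794, 0.1071]
eef_rot: [0.105, 3.138, 0.003]
wrist_force: [-12.9, -1.4, 27.4]
grip_width: 0.0003
gripper_force: 13.9
```

Cover 4 holds at 27 N with the tool stopped at z = 0.107, so it's locked. Next is cover 3.

```bash
python3 -m crank '[{"translation":[0,0,0.08],"roll":0},{"translation":[0,0,0.08],"roll":0},{"translation":[-0.023,-0.33,0.08],"roll":0},{"translation":[-0.023,-0.33,0.08],"roll":0},{"translation":[-0.023,-0.33,0.08],"roll":0},{"translation":[-0.023,-0.33,0.05],"roll":0},{"translation":[-0.023,-0.33,0.03],"roll":0},{"translation":[-0.023,-0.33,0.015],"roll":0},{"translation":[-0.023,-0.33,0.005],"roll":0},{"translation":[-0.023,-0.33,0],"roll":0},{"translation":[-0.023,-0.33,0],"roll":0},{"translation":[-0.023,-0.33,0],"roll":0}]'
```

```text
clock: 4.75
tcp_pos: [0.6003, -0.0182, 0.107]
eef_rot: [-0.102, -3.139, -0.004]
wrist_force: [-20.6, 1.5, 40.9]
grip_width: 0.0006
gripper_force: 20.6
```

Cover 3 is locked too, at 41 N. On to cover 2.

```bash
python3 -m crank '[{"translation":[0,0,0.08],"roll":0},{"translation":[0,0,0.08],"roll":0},{"translation":[-0.025,-0.35,0.08],"roll":0},{"translation":[-0.025,-0.35,0.08],"roll":0},{"translation":[-0.025,-0.35,0.08],"roll":0},{"translation":[-0.025,-0.35,0.05],"roll":0},{"translation":[-0.025,-0.35,0.03],"roll":0},{"translation":[-0.025,-0.35,0.015],"roll":0},{"translation":[-0.025,-0.35,0.005],"roll":0},{"translation":[-0.025,-0.35,0.0],"roll":0},{"translation":[-0.025,-0.35,0.0],"roll":0},{"translation":[-0.025,-0.35,0],"roll":0}]'
```

```text
clock: 5.95
tcp_pos: [0.5929, -0.1249, 0.1036]
eef_rot: [0.105, 3.14, -0.0]
wrist_force: [-0.5, -0.6, 0.5]
grip_width: 0.0006
gripper_force: 0.0
```

Cover 2 gave way with almost no force, so it's the free one. I'll push it down and over.

```bash
python3 -m crank '[{"translation":[0,0,-0.025],"roll":0},{"translation":[0,0,-0.05],"roll":0},{"translation":[0,0,-0.075],"roll":0},{"translation":[0,0,-0.075],"roll":0},{"translation":[-0.015,0.001,-0.075],"roll":0},{"translation":[-0.03,0.002,-0.075],"roll":0},{"translation":[-0.045,0.003,-0.075],"roll":0},{"translation":[-0.06,0.004,-0.075],"roll":0},{"translation":[-0.06,0.004,-0.075],"roll":0}]'
```

```text
clock: 6.85
tcp_pos: [0.5747, -0.1234, 0.0814]
eef_rot: [0.105, 3.139, 0.001]
wrist_force: [3.3, -0.1, 0.2]
grip_width: 0.0002
gripper_force: 1.5
```

```bash
python3 - <<'E'
from h import *
import cv2
c=read_camera("scene"); cv2.imwrite("pics/s2.png",cv2.resize(c["img"][70:330,120:400,::-1],None,fx=2.2,fy=2.2))
print(state()["tcp_pos"],state()["wrist_force"])
E
```

```text
[ 0.57470807 -0.12347104  0.08134659] [ 3.31660314 -0.12624245  1.1333034 ]
```

View pics/s2.png

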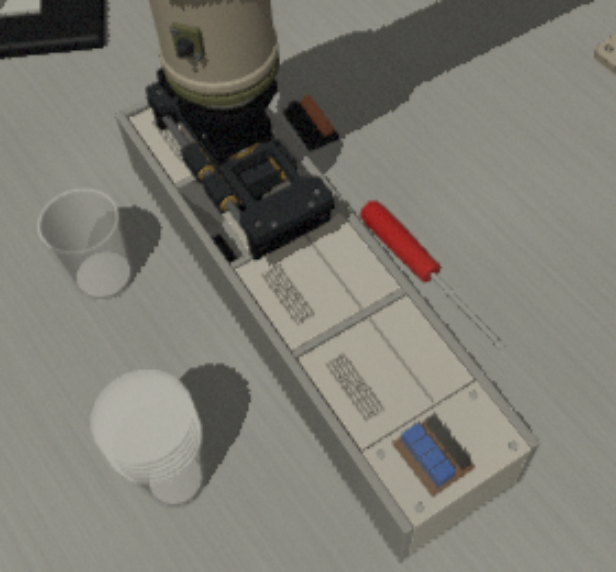

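The hand is in bay 2, with the dark opening visible beside it at (220,245). Everything else stands undisturbed. I'll push on towards -x.

```bash
python3 -m crank '[{"translation":[-0.01,0,0],"roll":0},{"translation":[-0.02,0.001,0],"roll":0},{"translation":[-0.03,0.002,0],"roll":0},{"translation":[-0.035,0.002,0],"roll":0},{"translation":[-0.035,0.002,0],"roll":0}]'
```

```text
clock: 7.4
tcp_pos: [0.5656, -0.1229, 0.0813]
eef_rot: [0.104, 3.137, -0.0]
wrist_force: [9.2, -1.3, -5.4]
grip_width: 0.0005
gripper_force: 4.4
```

```bash
python3 -m crank '[{"translation":[-0.006,0,0],"roll":0},{"translation":[-0.01,0,0],"roll":0},{"translation":[-0.01,0,0],"roll":0}]'
```

```text
clock: 7.7
tcp_pos: [0.5651, -0.1228, 0.082]
eef_rot: [0.103, 3.132, -0.002]
wrist_force: [19.8, -2.3, -10.8]
grip_width: 0.0004
gripper_force: 8.9
```

It has stalled with force rising, so it's at the stop. I'll back off, lift and clear the view.

```bash
python3 -m crank '[{"translation":[0.03,0,0],"roll":0},{"translation":[0.05,0,0],"roll":0},{"translation":[0.05,0,0],"roll":0},{"translation":[0.05,0,0.15],"roll":0},{"translation":[0.05,0,0.3],"roll":0},{"translation":[0.05,0,0.45],"roll":0},{"translation":[0.05,0,0.6],"roll":0},{"translation":[0.05,0,0.75],"roll":0},{"translation":[0.05,0.1,0.75],"roll":0},{"translation":[-0.3,0.8,0.75],"roll":0},{"translation":[-0.3,0.8,0.75],"roll":0},{"translation":[-0.3,0.8,0.75],"roll":0},{"translation":[-0.5,1,0.75],"roll":0},{"translation":[-0.5,1,0.75],"roll":0},{"translation":[-0.5,1,0.75],"roll":0},{"translation":[-0.5,1,0.75],"roll":0},{"translation":[-0.5,1,0.75],"roll":0},{"translation":[-0.5,1,0.75],"roll":0}]'
```

```text
clock: 9.5
tcp_pos: [0.4114, 0.1762, 0.3059]
eef_rot: [-0.105, -3.139, 0.001]
wrist_force: [-0.1, -0.2, 0.1]
grip_width: 0.0005
gripper_force: 0.0
```

```bash
python3 - <<'E'
from h import *
import cv2
a=[cv2.resize(read_camera(n)["img"][r,q,::-1],(560,290)) for n,r,q in(("scene",slice(80,225),slice(120,400)),("top",slice(150,295),slice(180,460)))]
cv2.imwrite("pics/f.png",cv2.vconcat(a))
print(state()["tcp_pos"],state()["wrist_force"])
E
```

```text
[0.41197851 0.17560543 0.30587649] [-0.02251023 -0.28260948  0.26246967]
```

View pics/f.png

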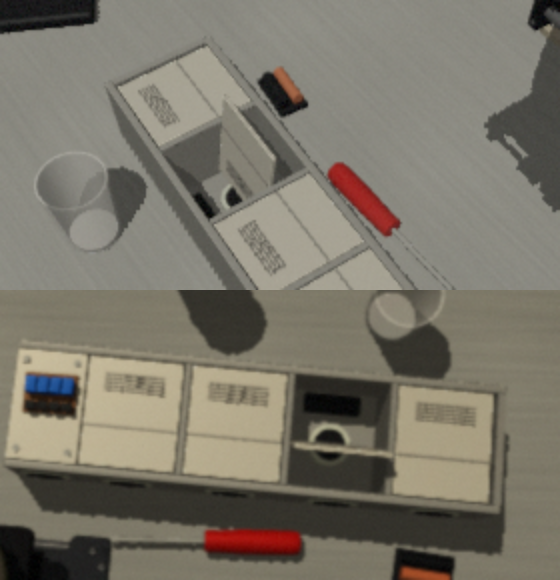

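Cover 2 stands nearly vertical (edge-on at (343,450) in the lower picture). The other three covers are shut and the loose things are in place.

```bash
python3 -c "
from cell import *
print(sign_off())"
```

```text
the job is handed in; nothing more can be done
None
```

Cover 2 was the free one: I pushed it open to its stop, moved the hand clear and handed the job in, and the last pictures show covers 1, 3 and 4 shut and nothing visibly disturbed.

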